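# Find the hidden flat of an index stand's shaft and seat the keeper on it

## Task

Park the shaft of the index stand with its milled flat facing straight up and the hinged keeper arm seated fully home on that flat. The flat is hidden inside the stand and has to be felt for: with the keeper swung down, its foot rides on the shaft as the crank is turned and drops where it meets the flat; turning on lifts it out again. Leave the keeper down and the crank let go and still, and do not disturb the pot, stopper and tube standing nearby.

Things in the scene. Friction and masses are not known exactly. Their poses are not given: they have to be found in the camera images.
- stand: Grey and aluminium index stand fixed to the worktop, about 150 (x) x 100 (y) x 114 mm tall without keeper and crank; origin at the centre of its underside, z up. The shaft lies along its y axis, 85 mm above the origin. The crank is outside the +y end; the keeper is hinged on the +x side and folds over the shaft toward -x. Stand yaw at most 0.3 rad either way from the world axes.
- drum_mid (a point): Fixed point on the shaft's axis in the middle of the stand (its axes are the stand's, they do not turn with the shaft). Here the shaft carries a round steel drum of 40 mm diameter, 47 mm long, with one flat milled 5 mm deep along it, hidden by cover plates and open only to the top between the two cheeks.
- keeper_hinge (a point): Fixed point on the keeper's hinge axis (stand x = +58, y = 0, z = 108 mm); the hinge axis lies along the stand's y.
- keeper (a joint): Keeper angle, rad. 0 = foot fully home on the upward flat, arm level to the stand's -x; about 0.09 = foot on the drum's round; 1.57 upright; stop 1.95, near where it starts, leaning back by its own weight. Pulled forward past upright it falls onto the drum (damped). With the flat within 40 degrees of up the foot begins to drop; all the way only with the flat straight up.
- keeper_bar (a point): Centre of the black round cross bar (14 mm diameter, 44 mm long, along the stand's y) at the free end of the keeper, 128 mm from the hinge axis. The arm is a steel bar 16 mm wide, 10 mm thick. The foot sits 58 mm from the hinge and presses with about 4 N; with the crank free it pulls the drum the last few degrees onto the flat.
- crank (a joint): Crank angle, rad. 0 = handle straight above the shaft; positive carries the handle from the top toward the stand's +x. Starts within 0.9 of 0; turns over a full turn either way (stops at -7 and 7); under 1 N at the handle; stays where left. Drum and crank turn together, but how the flat lies to the crank differs every time; it starts 45 degrees or more from up.
- crank_grip (a point): Centre of the crank's black handle: a freely spinning sleeve of 16 mm diameter and 50 mm length (end rim 19 mm) along the stand's y, 32 mm off the shaft axis. Held by the sleeve it can be carried round the circle without turning the hand. Its lowest point on the circle is 53 mm above the worktop.
- crank_axis (a point): Point on the shaft's axis at the middle of the handle's length (stand x = 0, y = +95, z = 85 mm): centre of the handle's circle, which lies in the stand's x-z plane.
- sample_pot_1_mid (a point): Small white pot with a red lid, 29 mm diameter, 46 mm tall; centre. A bystander.
- stopper_mid (a point): Black rubber stopper, 29 mm diameter, 30 mm tall; centre. A bystander.
- tube50_pad_mid (a point): Standing clear tube with an orange cap, 34 mm diameter, 114 mm tall; centre. A bystander.

How it is judged:
By the outcome, as a careful person would: the job done as asked, in the order asked, and still so for the second after the job is handed in, with the robot touching nothing.
It also fails if it takes over 54 s, if anything falls off the work surface, if the arm or the gripper's body presses on something with over 40 N, if the wrist force passes 120 N, or if a joint passes its speed limit or range.

## Robot

A 7-joint arm with a two-finger parallel gripper is mounted at the origin on a cart in front of the work surface, level with it; the furniture and walls round the work are solid. World frame = base frame: x ahead of the robot, y to its left, z up, the work surface at z = 0. Lengths are in m, angles in rad, forces in N, time in s.
With the tool pointing down it reaches from about 0.4 to 0.9 m from the base axis. Payload 5.5 kg.
Tool frame: the origin (TCP) lies midway between the tips of the shut fingers; the grasp point (between the pads) lies 19 mm behind it (robot.hold_point_z is the distance from the TCP to the grasp point, in m); z points along the fingers, y is the direction in which the jaws open and shut (so a half turn about z gives the same grasp; the last joint's range is limited). The gripper opens to 85 mm and grips with 20 to 120 N. Pads are 22 mm wide; open, the fingers measure 114 mm over their backs; the gripper's body (76 mm by 85 mm) begins 54 mm behind the grasp point. The pads swing forward as they close: fully open they stand 13 mm farther back than shut.
Start: joints at [-0.957, 0.501, -0.427, 1.55, 0.221, 1.138, -0.21], TCP at [0.223, 0.61, 0.231] pointing down, gripper open.
Joint ranges: [-2.88, 2.88], [-0.31, 2.03], [-1.54, 1.56], [0.2, 2.42], [-1.41, 4.55], [0.19, 2.02], [-2.57, 2.57]. Speed limits (rad/s): [2.57, 2.57, 3.14, 3.14, 3.14, 3.14, 3.14].

## Interface

Orientations are given as a rotation vector (axis times angle).
In Python, from rig import status, viewer, robot gives the robot as it stands.
- The arm moves only by the shell command python3 -m jog 'ROWS' [FORCE]. ROWS is JSON, a list of rows, each a list of 7 numbers: the turn, a rotation vector about the tool's x, y, z in degrees, then the shift along the tool's x, y, z in m, then the opening, from 0 (shut) to 1 (fully open). A call has 1 to 8 rows; each row is the pose to reach, as a shift and turn from the pose commanded when the call began, along the tool's axes at that moment; what a row does not reach only later rows make up. A row lasts 1/12 s, in which the tool goes at most 41.7 mm and 7.16 degrees, less where a joint would pass 70% of its speed; a pose out of reach is approached as far as the arm can. A call with a gripper value outside its range is refused whole. The fingers move at their own pace and stop on an object; FORCE is the grip in N (left out, the last holds). Time passes only in rows, so rows that repeat a pose let the fingers close. It gives the time, the measured TCP pose, the force and the opening at its end, in the units of the state.
- status.get_obs(): the state, without advancing time (a new reading comes with each control period).
- viewer.read_camera(name): name is "scene" or "top"; returns a dict with "image" (384x512x3 uint8, red, green, blue), "mtx" (3x3 intrinsics, pixels), "rvec" (rotation vector, rad) and "tvec" (3), from world to camera coordinates, as OpenCV has them. Camera axes: x right, y down, z forward; pixel columns grow to the right and rows downward; lengths in m; the calibration is good to about 2 mm. A picture is of the moment at which its call begins. There is no depth.
- robot.hand_in(): hands the job in, once; it reports no verdict.
The state is a dict: "t": time; "joint_pos": joint angles; "joint_vel": joint speeds; "joint_torque": joint torques, N m; "ee_pos": TCP position; "tcp_rot": TCP orientation; "ft_force": force on the tool from outside, world axes, zero at the start; "ft_torque": the same for the moment, N m; "gripper_width": finger opening in m.
Only numpy, scipy, OpenCV 4.12 (cv2) and the standard library are available. Lean on these libraries where they do the work, as an engineer would, in place of code of your own. Each camera call takes 0.05 s, during which the arm holds its last target.

## Working session

There is one attempt and no reset: what is moved stays moved. The work goes in short steps, Python scripts to look and compute and a shell command to move; the robot and the scene stay as the last step left them, time stands still between calls to the robot, and variables do not carry over. Pictures are saved under pics/ and viewed, and the job is handed in when it is done.

```bash
ls; mkdir -p pics; python3 - <<'E'
from rig import status, viewer, robot
import cv2
o=status.get_obs(); print({k:o[k] for k in ('t','ee_pos','tcp_rot','gripper_width','ft_force')}, robot.hold_point_z)
for n in ('scene','top'):
    c=viewer.read_camera(n); cv2.imwrite(f'pics/{n}0.png',cv2.resize(c['image'][:,:,::-1],(768,576),interpolation=cv2.INTER_CUBIC)); print(n,c['mtx'],c['rvec'],c['tvec'])
E
```

```text
pics
{'t': 0.0, 'ee_pos': array([0.22316839, 0.60975362, 0.23023629]), 'tcp_rot': array([-5.47982567e-01, -3.09299518e+00,  2.97115350e-03]), 'gripper_width': 0.08542336892837556, 'ft_force': array([ 0.25629578, -0.40978049, -0.0054911 ])} 0.0187
scene [[392.18350885   0.         255.42696067]
 [  0.         392.18350885 187.67590393]
 [  0.           0.           1.        ]] [ 1.18796849 -1.87571742  1.21469758] [0.44199474 0.24111213 0.64569846]
top [[498.85249386   0.         247.02831011]
 [  0.         498.85249386 193.43785203]
 [  0.           0.           1.        ]] [ 2.13829745 -2.11508154  0.18843888] [0.20901191 0.53582586 1.1722774 ]
```

View pics/scene0.png

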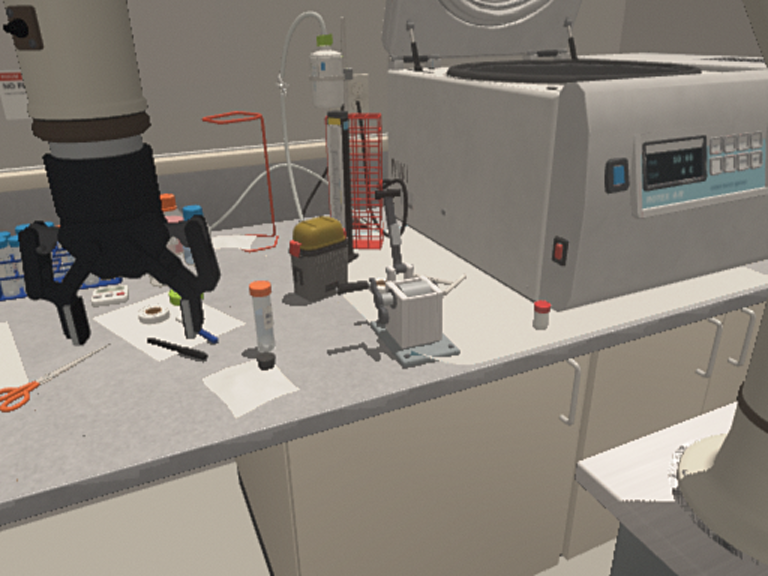

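View pics/top0.png

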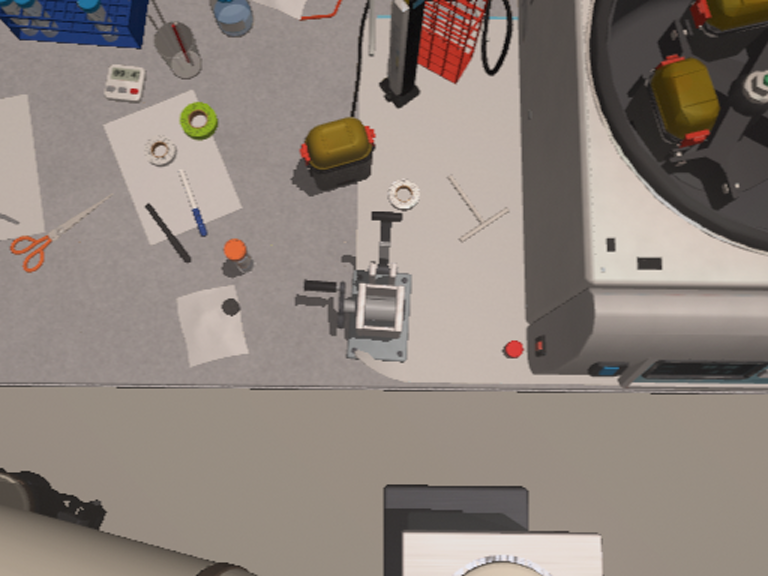

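The scene and top views show the stand (top ~ (380,315) in the 768-wide picture), keeper leaning back to +x with its bar at (387,216), and the crank handle pointing left at (320,287). The tube is at (235,250), the stopper at (231,307) and the pot at (514,349). I'll zoom in to locate the stand.

```bash
python3 - <<'E'
from rig import viewer
import cv2
c=viewer.read_camera('top')['image'][:,:,::-1]; cv2.imwrite('pics/topz.png',cv2.resize(c[130:250,190:350],(800,600),interpolation=cv2.INTER_CUBIC))
c=viewer.read_camera('scene')['image'][:,:,::-1]; cv2.imwrite('pics/scenez.png',cv2.resize(c[110:245,200:380],(800,600),interpolation=cv2.INTER_CUBIC))
E
```

```text
(no output)
```

View pics/topz.png

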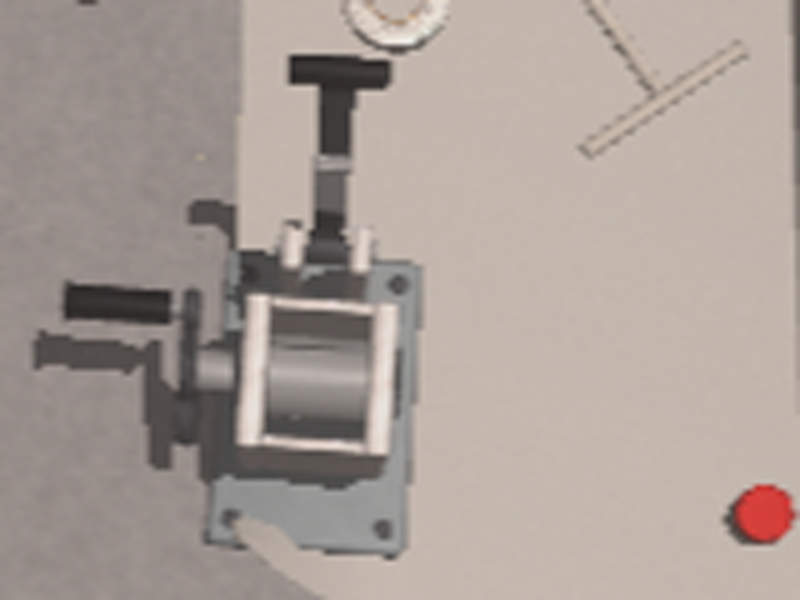

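View pics/scenez.png

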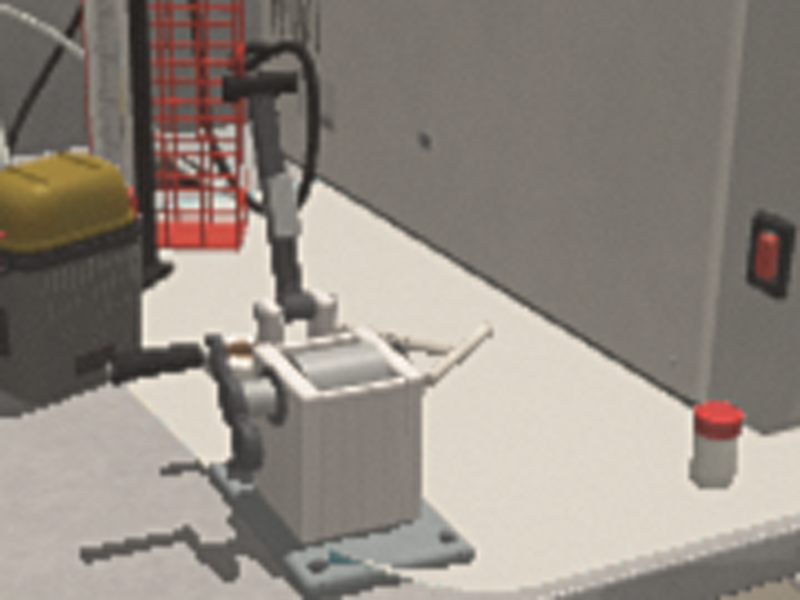

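```bash
cat > geo.py <<'E'
import numpy as np, cv2
from scipy.spatial.transform import Rotation as R
from scipy.optimize import least_squares
K={'scene':(np.array([[392.18350885,0,255.42696067],[0,392.18350885,187.67590393],[0,0,1]]),np.array([1.18796849,-1.87571742,1.21469758]),np.array([.44199474,.24111213,.64569846])),
'top':(np.array([[498.85249386,0,247.02831011],[0,498.85249386,193.43785203],[0,0,1]]),np.array([2.13829745,-2.11508154,.18843888]),np.array([.20901191,.53582586,1.1722774]))}
def proj(n,p):
    k,r,t=K[n]; return cv2.projectPoints(np.atleast_2d(p).astype(float),r,t,k,None)[0][:,0]
def plane(n,uv,z):
    k,r,t=K[n]; Rm=cv2.Rodrigues(r)[0]; d=Rm.T@np.linalg.inv(k)@np.array([*uv,1.]); c=-Rm.T@t
    return c+d*(z-c[2])/d[2]
T=lambda u,v:np.array([190+u/5-.4,130+v/5-.4])
S=lambda u,v:np.array([200+u*.225-.4,110+v*.225-.4])
def st(x,y,yaw,p):
    c,s=np.cos(yaw),np.sin(yaw); return np.array([x+c*p[0]-s*p[1],y+s*p[0]+c*p[1],p[2]])
def kb(a,y=0): return np.array([.058-.128*np.cos(a),y,.108+.128*np.sin(a)])
def cg(b,y=.095): return np.array([.032*np.sin(b),y,.085+.032*np.cos(b)])
E
python3 - <<'E'
from geo import *
def res(q,full=False):
    x,y,w,a,b,zt=q
    L=[('top',T(341,71),kb(a)),('top',T(292,70),kb(a,.022)),('top',T(390,72),kb(a,-.022)),('scene',S(262,85),kb(a)),
    ('top',T(117,302),cg(b)),('scene',S(157,362),cg(b)),
    ('top',T(421,265),(.075,-.05,zt)),('top',T(405,556),(-.075,-.05,zt)),('top',T(207,541),(-.075,.05,zt)),('scene',S(472,555),(-.075,-.05,zt))]
    return np.concatenate([proj(n,st(x,y,w,p))[0]-uv for n,uv,p in L])
s=least_squares(res,[.5,.1,0,1.9,.3,.008],loss='soft_l1',bounds=([0,-1,-.5,1.4,-1.2,0],[1.5,1,.5,2.0,1.2,.02]))
print(s.x.round(4)); print(s.fun.reshape(-1,2).round(1))
x,y,w,a,b,_=s.x
for n,p in dict(bar=kb(a),grip=cg(b),axis=cg(0)*[1,1,0]+[0,0,.085],drum=(0,0,.085),hinge=(.058,0,.108)).items(): print(n,st(x,y,w,p).round(4))
for n,uv,z in (('pot',(514,349),.046),('stop',(231,307),.03),('tube',(235,250),.114)): print(n,plane('top',np.array(uv)/1.5,z).round(3))
E
```

```text
[ 0.4999  0.2006 -0.0663  1.9834  0.8863  0.0067]
[[-0.3 -0. ]
 [-0.9 -0.6]
 [ 0.2  0.5]
 [ 0.1  0.3]
 [ 0.2 -0.2]
 [ 0.2 -0.1]
 [ 0.6 -0.6]
 [-0.2  0.1]
 [-0.7 -0. ]
 [ 1.6  0.2]]
bar [0.6089 0.1933 0.2253]
grip [0.5309 0.2937 0.1052]
axis [0.5061 0.2953 0.085 ]
drum [0.4999 0.2006 0.085 ]
hinge [0.5577 0.1967 0.108 ]
pot [ 0.44  -0.017  0.046]
stop [0.506 0.445 0.03 ]
tube [0.583 0.426 0.114]
```

```bash
cat >> geo.py <<'E'
SX,SY,SW=.4999,.2006,-.0663
def W(p): return st(SX,SY,SW,p)
def tool(tilt=0.,flip=1):
    "tool down, y = stand x; tilt (deg) leans the hand body outward to stand +y"
    Rs=R.from_euler('z',SW).as_matrix()
    t=np.radians(tilt); z=Rs@np.array([0,-np.sin(t),-np.cos(t)]); y=Rs@np.array([flip,0,0]); x=np.cross(y,z)
    return R.from_matrix(np.c_[x,y,z])
def rel(P,Rt,obs):
    R0=R.from_rotvec(obs['tcp_rot']); d=R0.inv().apply(np.array(P)-obs['ee_pos']); r=np.degrees((R0.inv()*Rt).as_rotvec())
    return r.round(1),d.round(4),'rows>=',max(np.linalg.norm(r)/7.16,np.linalg.norm(d)/.0417).round(1)
E
python3 - <<'E'
from geo import *
from rig import status
o=status.get_obs()
b=W(kb(1.9834)); print(b, W((.155,0,.2)))
print(rel(b+[.05,0,.085],tool(),o)); print(rel(b+[.05,0,.085],tool(0,-1),o)); print(plane('top',np.array((400,100))/1.5,0))
E
```

```text
[0.60898727 0.1933569  0.22525822] [0.65455946 0.19033103 0.2       ]
(array([-0.1,  0. , 73.7]), array([-0.5524, -0.2416, -0.0794]), 'rows>=', np.float64(14.6))
(array([-0.000e+00, -1.000e-01, -1.063e+02]), array([-0.5524, -0.2416, -0.0794]), 'rows>=', np.float64(14.8))
[0.88640789 0.16641652 0.        ]
```

```bash
python3 -m jog '[[0,0,0,0,0,-0.04,0],[0,0,7,-0.04,-0.02,-0.08,0],[0,0,37,-0.28,-0.12,-0.08,0],[0,0,37,-0.28,-0.12,-0.08,0],[0,0,37,-0.28,-0.12,-0.08,0],[0,0,37,-0.28,-0.12,-0.08,0],[0,0,37,-0.28,-0.12,-0.08,0],[0,0,37,-0.28,-0.12,-0.08,0]]' 40
python3 - <<'E'
from geo import *
from rig import status
o=status.get_obs(); print(o['joint_pos'].round(2),o['ft_force'])
b=W(kb(1.9834))
print(rel(b+[.05,0,.085],tool(),o))
E
```

```text
t: 0.87
ee_pos: [0.4286, 0.4161, 0.3104]
tcp_rot: [1.503, 2.758, 0.0]
ft_force: [-0.1, 0.6, -0.0]
gripper_width: 0.0
[-0.64  0.32 -0.23  1.6   0.08  1.23 -0.31] [-0.12842972  0.61956559 -0.02336522]
(array([ 0. ,  0. , 36.6]), array([-3.121e-01,  7.290e-02,  2.000e-04]), 'rows>=', np.float64(7.7))
```

```bash
python3 -m jog '[[0,0,36.6,-0.312,0.073,0,0],[0,0,36.6,-0.312,0.073,0,0],[0,0,36.6,-0.312,0.073,0,0],[0,0,36.6,-0.312,0.073,0,0],[0,0,36.6,-0.312,0.073,0,0],[0,0,36.6,-0.312,0.073,0,0],[0,0,36.6,-0.312,0.073,0,0],[0,0,36.6,-0.312,0.073,0,0]]'
python3 - <<'E'
from geo import *
from rig import status,viewer
o=status.get_obs(); print(o['joint_pos'].round(2),o['ft_force'])
b=W(kb(1.9834))
print(rel(b+[.05,0,-.02],tool(),o))
c=viewer.read_camera('scene')['image'][:,:,::-1]; cv2.imwrite('pics/s1.png',cv2.resize(c,(768,576)))
E
```

```text
t: 1.53
ee_pos: [0.6608, 0.1908, 0.3098]
tcp_rot: [2.294, 2.143, -0.002]
ft_force: [-0.2, -0.5, -0.6]
gripper_width: 0.0002
[-0.33  0.48  0.01  1.36 -0.    1.3  -0.39] [-0.22514935 -0.5028405  -0.58982535]
(array([ 0. ,  0.1, -0.1]), array([ 0.0027, -0.0021,  0.1045]), 'rows>=', np.float64(2.5))
```

View pics/s1.png

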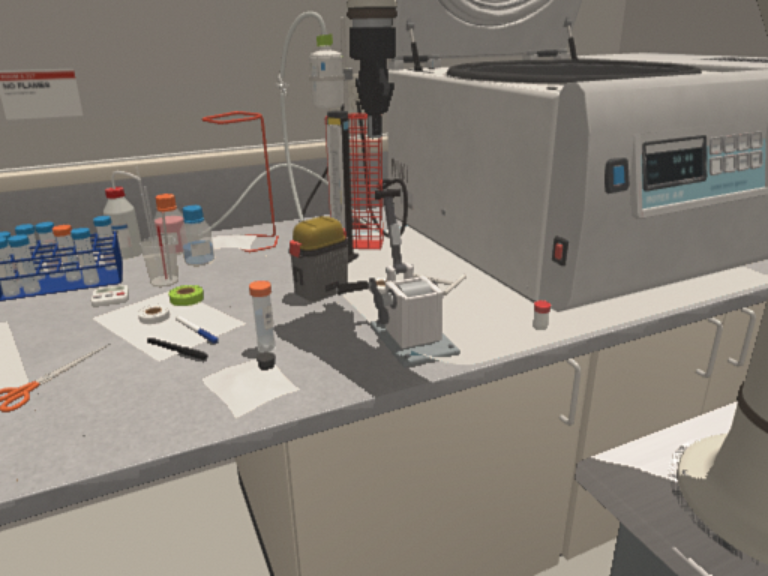

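The hand (375,80) hangs behind the keeper bar (388,192). I'll go down behind it and push it forward.

```bash
python3 -m jog '[[0,0,0,0.002,0,0.04,0],[0,0,0,0.002,0,0.08,0],[0,0,0,0.002,0,0.102,0],[0,0,0,0.002,0,0.102,0],[0,0,0,0.002,-0.015,0.102,0],[0,0,0,0.002,-0.03,0.102,0],[0,0,0,0.002,-0.045,0.102,0],[0,0,0,0.002,-0.055,0.102,0]]'
python3 -m jog '[[0,0,0,0,-0.01,0,0],[0,0,0,0,-0.02,0,0],[0,0,0,0,-0.03,0,0],[0,0,0,0,-0.035,0,0]]'
python3 - <<'E'
from geo import *
from rig import status,viewer
c=viewer.read_camera('scene')['image'][:,:,::-1]; cv2.imwrite('pics/s2.png',cv2.resize(c[70:250,200:440],(800,600)))
E
```

```text
t: 2.25
ee_pos: [0.6044, 0.2019, 0.211]
tcp_rot: [2.29, 2.148, 0.006]
ft_force: [2.1, -0.1, 0.5]
gripper_width: -0.0001
t: 2.58
ee_pos: [0.5669, 0.2037, 0.2083]
tcp_rot: [-2.291, -2.149, 0.001]
ft_force: [0.6, -0.0, 0.3]
gripper_width: 0.0001
```

View pics/s2.png

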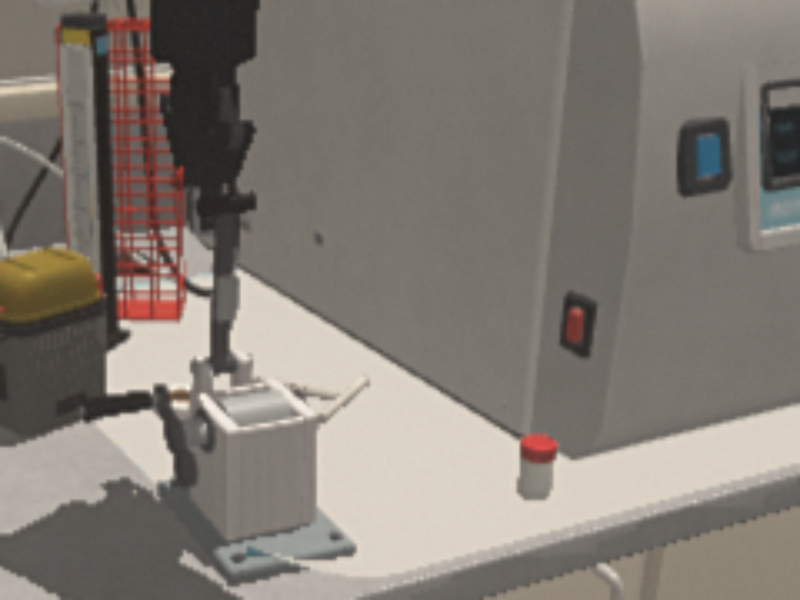

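The bar (228,200 in the crop) is about upright and pressed by the fingers. I'll keep pushing.

```bash
python3 -m jog '[[0,0,0,0,-0.01,0,0],[0,0,0,0,-0.02,0,0],[0,0,0,0,-0.03,0,0],[0,0,0,0,-0.035,0,0],[0,0,0,0,-0.03,0,0]]'
python3 - <<'E'
from geo import *
from rig import status,viewer
c=viewer.read_camera('scene')['image'][:,:,::-1]; cv2.imwrite('pics/s3.png',cv2.resize(c[70:250,200:440],(800,600)))
E
```

```text
t: 3.05
ee_pos: [0.5363, 0.2059, 0.2081]
tcp_rot: [-2.289, -2.15, 0.003]
ft_force: [-0.1, -0.1, -0.2]
gripper_width: -0.0001
```

View pics/s3.png

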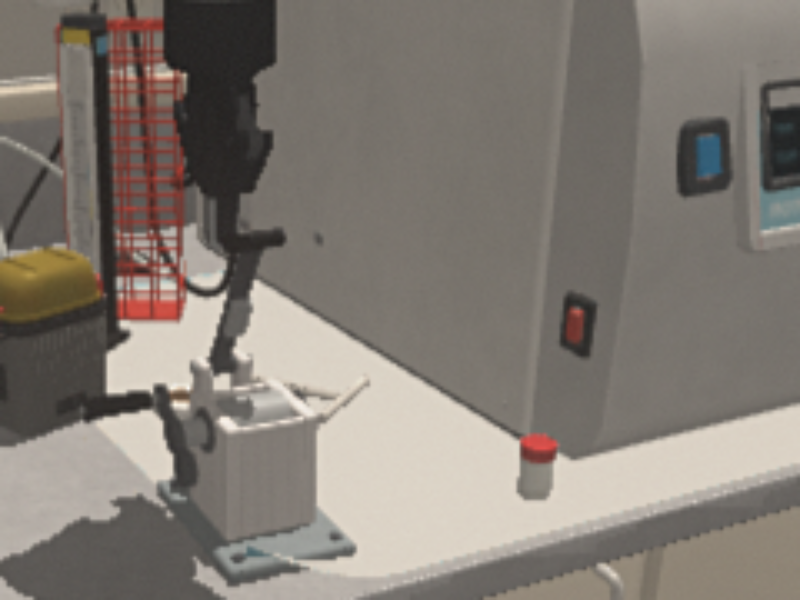

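The keeper has passed upright and is falling toward the drum, with the bar at (260,238). Next is the crank.

```bash
python3 - <<'E'
from geo import *
from rig import status
o=status.get_obs()
Rt=tool(20); z=Rt.as_matrix()[:,2]; g=W(cg(.886,.105)); print(g,Rt.as_matrix().round(2).tolist())
print('above',rel(g-z*.11,Rt,o)); print(rel(g+z*.0187,Rt,o)); print(o['joint_pos'].round(2))
E
```

```text
[0.53158748 0.30372723 0.10524049] [[0.06, 1.0, -0.02], [0.94, -0.07, -0.34], [-0.34, 0.0, -0.94]]
above (array([  0.1, -20. ,   0.1]), array([ 0.1353, -0.0135, -0.0002]), 'rows>=', np.float64(3.3))
(array([  0.1, -20. ,   0.1]), array([ 0.0912, -0.0137,  0.1208]), 'rows>=', np.float64(3.6))
[-0.39  0.36 -0.02  1.77  0.01  1.01 -0.48]
```

```bash
python3 -m jog '[[0,0,0,0.03,0.005,-0.01,0],[0,-7,0,0.07,-0.01,-0.01,0.3],[0,-14,0,0.11,-0.0135,0,0.6],[0,-20,0,0.135,-0.0135,0,0.6],[0,-20,0,0.135,-0.0135,0,0.6]]'
python3 - <<'E'
from geo import *
from rig import status,viewer
c=viewer.read_camera('scene')['image'][:,:,::-1]; cv2.imwrite('pics/s4.png',cv2.resize(c[70:250,200:440],(800,600)))
c=viewer.read_camera('top')['image'][:,:,::-1]; cv2.imwrite('pics/t4.png',cv2.resize(c[130:250,190:350],(800,600)))
o=status.get_obs()
Rt=tool(20); z=Rt.as_matrix()[:,2]; g=W(cg(.886,.105))
print(rel(g+z*.0187,Rt,o)); print(o['joint_pos'].round(2),o['gripper_width'])
E
```

```text
t: 3.52
ee_pos: [0.5275, 0.3545, 0.2001]
tcp_rot: [2.084, 1.991, -0.381]
ft_force: [-2.5, 1.6, -1.7]
gripper_width: 0.048
(array([-0.1,  0.1,  0.6]), array([-0.0044,  0.0025,  0.1257]), 'rows>=', np.float64(3.0))
[-0.75  0.63 -0.    1.42  0.24  1.36 -0.89] 0.05161234931328326
```

View pics/s4.png

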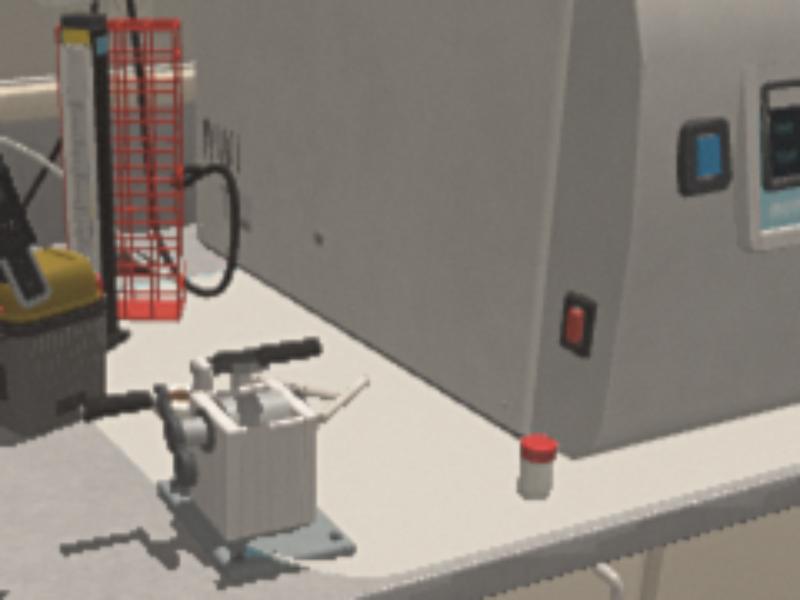

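View pics/t4.png

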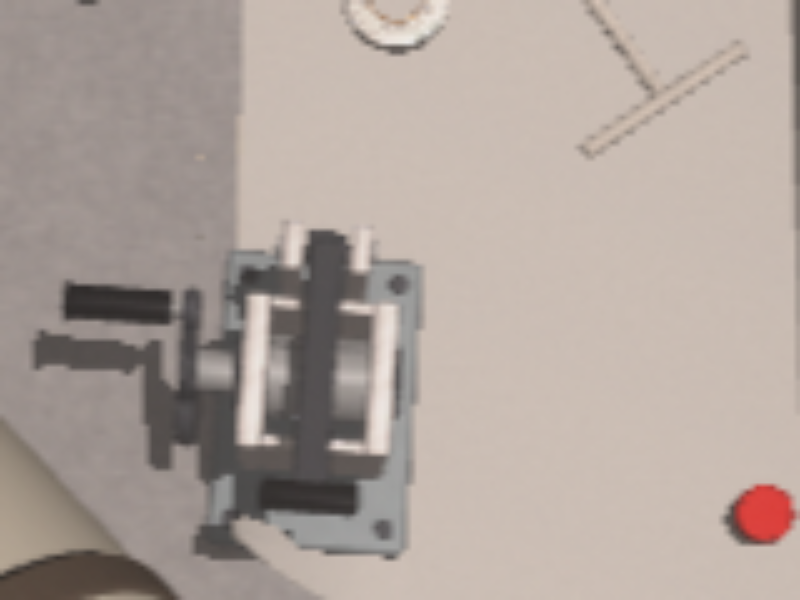

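The keeper is down, its bar at (270,352) in the scene crop and (310,497) in the top crop. The crank handle hasn't moved (118,302). I'll descend onto it and grip.

```bash
python3 -m jog '[[0,0,0.5,-0.004,0.0025,0.04,0.6],[0,0,0.5,-0.004,0.0025,0.08,0.6],[0,0,0.5,-0.004,0.0025,0.11,0.6],[0,0,0.5,-0.004,0.0025,0.125,0.6],[0,0,0.5,-0.004,0.0025,0.125,0.6]]' 20
python3 - <<'E'
from geo import *
from rig import status,viewer
c=viewer.read_camera('scene')['image'][:,:,::-1]; cv2.imwrite('pics/s5.png',cv2.resize(c[110:230,190:350],(800,600)))
o=status.get_obs()
Rt=tool(20); z=Rt.as_matrix()[:,2]; g=W(cg(.886,.105))
print(rel(g+z*.0187,Rt,o),o['ft_force'])
for a in (.12,.09,.045,0): print(a,proj('scene',W(kb(a))),(proj('scene',W(kb(a)))-[190,110])*5)
E
```

```text
t: 4.03
ee_pos: [0.533, 0.2879, 0.0896]
tcp_rot: [2.113, 1.953, -0.379]
ft_force: [0.7, -0.2, -0.6]
gripper_width: 0.0516
(array([-0.1,  0.1, -0.6]), array([ 0.0078, -0.0034,  0.0015]), 'rows>=', np.float64(0.2)) [-0.36573801  0.36885906  0.01096093]
0.12 [[288.22724145 192.55222554]] [[491.13620723 412.76112772]]
0.09 [[288.27310297 194.17162757]] [[491.36551483 420.85813786]]
0.045 [[288.30042552 196.56281883]] [[491.50212758 432.81409415]]
0 [[288.27822467 198.90286083]] [[491.39112334 444.51430417]]
```

View pics/s5.png

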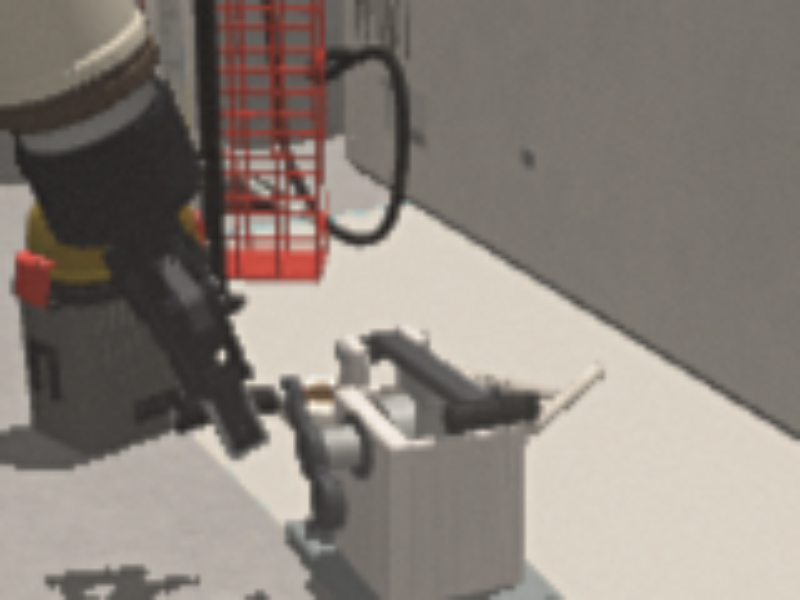

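The fingers straddle the handle (around (230,400)) and the keeper bar is down at (490,410). I'll correct outward 8 mm and close.

```bash
python3 -m jog '[[0,0,-0.5,0.008,-0.003,0.001,0.6],[0,0,-0.5,0.008,-0.003,0.001,0.2],[0,0,-0.5,0.008,-0.003,0.001,0],[0,0,-0.5,0.008,-0.003,0.001,0],[0,0,-0.5,0.008,-0.003,0.001,0],[0,0,-0.5,0.008,-0.003,0.001,0]]' 30
cat > look.py <<'E'
from geo import *
from rig import status,viewer
import sys
def bar(save=None):
    c=viewer.read_camera('scene')['image']
    roi=c[150:235,268:312].astype(float).mean(2)
    if save: cv2.imwrite(save,cv2.resize(c[110:230,190:350,::-1],(800,600)))
    # dark bar: weighted centroid in columns well on bar, rows 180..205
    a=c[180:208,281:295].astype(float).mean(2); w=np.clip(110-a,0,None)
    r=(w.sum(1)*np.arange(180,208)).sum()/w.sum()
    return r,w.sum()
def now():
    o=status.get_obs(); Rs=R.from_euler('z',SW).as_matrix()
    z=R.from_rotvec(o['tcp_rot']).as_matrix()[:,2]
    g=Rs.T@(o['ee_pos']-.0187*z-np.array([SX,SY,0])); 
    return o,g,np.degrees(np.arctan2(g[0],g[2]-.085)),np.hypot(g[0],g[2]-.085)
def step(o,th,y=.105,Rt=None):
    Rt=Rt or tool(20); z=Rt.as_matrix()[:,2]; g=W(cg(np.radians(th),y)); return rel(g+z*.0187,Rt,o)
if __name__=='__main__':
    b=bar(sys.argv[2] if len(sys.argv)>2 else None)
    o,g,th,r=now(); print('bar',np.round(b,2),'g',g.round(4),'th',th.round(1),'r',r.round(4),'F',o['ft_force'].round(1),'w',round(o['gripper_width'],4),'t',o['t'])
    for t in map(float,sys.argv[1].split(',')): print(t,*[x for x in step(o,t)[:2]])
E
python3 look.py 51,41,31,21,11,1 pics/s6.png
```

```text
t: 4.58
ee_pos: [0.5313, 0.3034, 0.0894]
tcp_rot: [2.101, 1.971, -0.366]
ft_force: [-0.3, 2.4, 2.5]
gripper_width: 0.0158
bar [ 191.76 4493.67] g [0.0245 0.1109 0.1069] th 48.3 r 0.0329 F [0.2 3.6 2.3] w 0.0166 t 4.6333
51.0 [ 0.1 -0.2  0.1] [-0.005   0.0003  0.0037]
41.0 [ 0.1 -0.2  0.1] [-0.0064 -0.0036 -0.0001]
31.0 [ 0.1 -0.2  0.1] [-0.0075 -0.0081 -0.0032]
21.0 [ 0.1 -0.2  0.1] [-0.0083 -0.0131 -0.0055]
11.0 [ 0.1 -0.2  0.1] [-0.0088 -0.0185 -0.007 ]
1.0 [ 0.1 -0.2  0.1] [-0.009  -0.024  -0.0075]
```

View pics/s6.png

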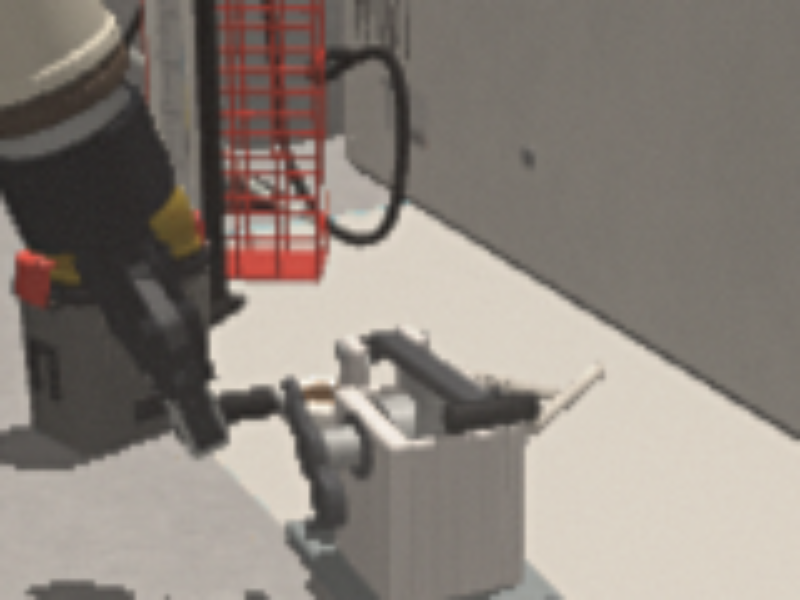

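Handle gripped (width 16 mm), keeper bar at row 191.8 with the foot riding on the round. I'll turn through the top toward −x, checking the bar every 30°.

```bash
sed -i 's/y=.105,Rt/y=.108,Rt/' look.py; python3 look.py 40,30,20
```

```text
bar [ 191.76 4494.67] g [0.0246 0.111  0.1068] th 48.4 r 0.0329 F [0.1 4.  1.9] w 0.0164 t 4.6833
40.0 [ 0.1 -0.2  0.1] [-0.0037 -0.0041 -0.0015]
30.0 [ 0.1 -0.2  0.1] [-0.0048 -0.0087 -0.0046]
20.0 [ 0.1 -0.2  0.1] [-0.0056 -0.0137 -0.0068]
```

```bash
python3 -m jog '[[0,0,0,-0.0037,-0.0041,-0.0015,0],[0,0,0,-0.0048,-0.0087,-0.0046,0],[0,0,0,-0.0056,-0.0137,-0.0068,0],[0,0,0,-0.0056,-0.0137,-0.0068,0]]'; python3 look.py 10,0,-10,-20 pics/s7.png
```

```text
t: 5.02
ee_pos: [0.5196, 0.304, 0.0992]
tcp_rot: [2.101, 1.973, -0.355]
ft_force: [3.5, 8.3, 5.7]
gripper_width: 0.0158
bar [ 191.75 4500.  ] g [0.0127 0.1107 0.1167] th 21.8 r 0.0342 F [2.8 9.4 7.3] w 0.0164 t 5.0667
10.0 [ 0.4 -0.5  0.1] [-0.0026 -0.0073  0.0011]
0.0 [ 0.4 -0.5  0.1] [-0.0028 -0.0129  0.0006]
-10.0 [ 0.4 -0.5  0.1] [-0.0026 -0.0184  0.001 ]
-20.0 [ 0.4 -0.5  0.1] [-0.0021 -0.0238  0.0023]
```

View pics/s7.png

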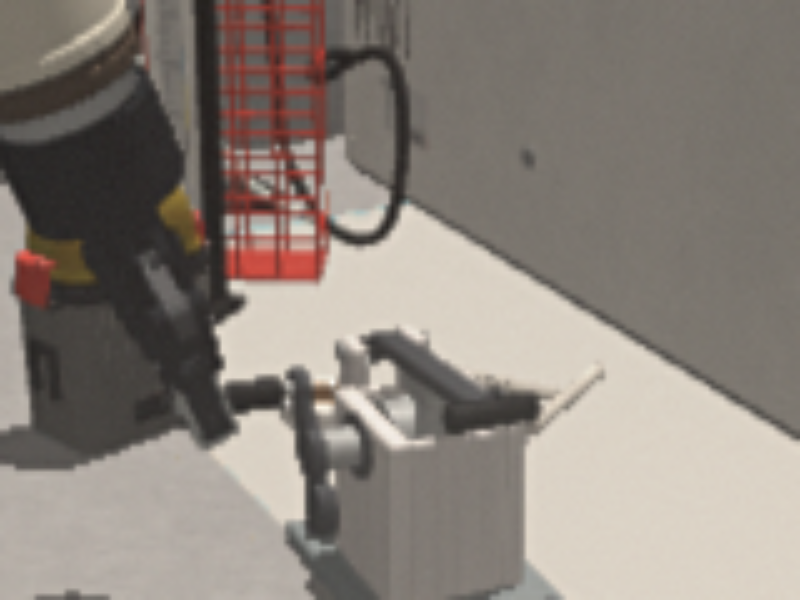

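```bash
sed -i 's/y=.108,Rt/y=.1115,Rt/; s/g=W(cg(np.radians(th),y))/g=W(cg(np.radians(th),y)+[0,0,.0017])/; s/g\[2\]-.085/g[2]-.0867/g' look.py; python3 look.py 10,0,-10,-20
```

```text
bar [ 191.77 4489.33] g [0.0127 0.1107 0.1167] th 23.0 r 0.0325 F [2.9 8.9 7.8] w 0.0161 t 5.1167
10.0 [ 0.4 -0.5  0.1] [ 0.0001 -0.0073 -0.0018]
0.0 [ 0.4 -0.5  0.1] [-0.0001 -0.0128 -0.0023]
-10.0 [ 0.4 -0.5  0.1] [ 0.0001 -0.0184 -0.0018]
-20.0 [ 0.4 -0.5  0.1] [ 0.0006 -0.0238 -0.0005]
```

```bash
python3 -m jog '[[0,0,0,0.0015,-0.0073,-0.0025,0],[0,0,0,0.002,-0.0128,-0.0033,0],[0,0,0,0.002,-0.0184,-0.0028,0],[0,0,0,0.0025,-0.0184,-0.0028,0]]'; python3 look.py -20,-30,-40,-50
```

```text
t: 5.45
ee_pos: [0.5004, 0.3053, 0.1017]
tcp_rot: [2.101, 1.969, -0.364]
ft_force: [-1.4, 1.8, 16.6]
gripper_width: 0.0163
bar [ 191.76 4463.  ] g [-0.0064  0.1109  0.1193] th -11.1 r 0.0333 F [-2.   2.3 17. ] w 0.0163 t 5.5
-20.0 [ 0.3 -0.1  0.1] [ 0.0014 -0.0046  0.0022]
-30.0 [ 0.3 -0.1  0.1] [ 0.0022 -0.0097  0.0044]
-40.0 [ 0.3 -0.1  0.1] [ 0.0033 -0.0143  0.0074]
-50.0 [ 0.3 -0.1  0.1] [ 0.0046 -0.0182  0.0111]
```

```bash
sed -i 's/.0017\]/.003]/; s/.0867/.088/g' look.py; python3 -m jog '[[0,0,0,0.001,0,-0.0025,0],[0,0,0,0.001,0,-0.0025,0]]' 20; python3 look.py -20,-30,-40,-50
```

```text
t: 5.67
ee_pos: [0.5003, 0.3053, 0.1021]
tcp_rot: [2.101, 1.968, -0.368]
ft_force: [-0.4, 0.8, 9.4]
gripper_width: 0.0161
bar [ 191.77 4462.  ] g [-0.0066  0.1109  0.1197] th -11.7 r 0.0323 F [ 0.7  1.3 10.2] w 0.016 t 5.7167
-20.0 [0.1 0.  0. ] [ 0.0011 -0.0044  0.0013]
-30.0 [0.1 0.  0. ] [ 0.0019 -0.0095  0.0035]
-40.0 [0.1 0.  0. ] [ 0.003  -0.0141  0.0065]
-50.0 [0.1 0.  0. ] [ 0.0043 -0.018   0.0102]
```

```bash
python3 -m jog '[[0,0,0,0.001,-0.0044,-0.0017,0],[0,0,0,0.002,-0.0095,0.0005,0],[0,0,0,0.003,-0.0141,0.0035,0],[0,0,0,0.003,-0.0141,0.0035,0]]'; python3 look.py -50,-60,-70,-80
```

```text
t: 6.05
ee_pos: [0.4838, 0.3064, 0.0949]
tcp_rot: [2.1, 1.968, -0.376]
ft_force: [0.7, -4.2, -1.9]
gripper_width: 0.0159
bar [ 191.71 4501.  ] g [-0.0229  0.111   0.1126] th -43.0 r 0.0336 F [ 1.5 -4.4 -3. ] w 0.0162 t 6.1
-50.0 [-0.1  0.2  0.1] [ 0.0019 -0.0015  0.0036]
-60.0 [-0.1  0.2  0.1] [ 0.0035 -0.0047  0.0079]
-70.0 [-0.1  0.2  0.1] [ 0.0053 -0.0071  0.0126]
-80.0 [-0.1  0.2  0.1] [ 0.0071 -0.0085  0.0177]
```

```bash
python3 -m jog '[[0,0,0,0.0005,-0.0015,0.0036,0],[0,0,0,0.002,-0.0047,0.008,0],[0,0,0,0.0038,-0.0072,0.013,0],[0,0,0,0.0038,-0.0072,0.013,0]]'; python3 look.py -80,-90,-100,-110
```

```text
t: 6.43
ee_pos: [0.4752, 0.307, 0.0814]
tcp_rot: [2.1, 1.971, -0.378]
ft_force: [-4.0, -5.1, 0.3]
gripper_width: 0.016
bar [ 192.   4536.33] g [-0.0316  0.111   0.0992] th -70.5 r 0.0335 F [-4.5 -4.8 -0.2] w 0.0161 t 6.4833
-80.0 [-0.2  0.2  0.2] [0.0025 0.0002 0.0051]
-90.0 [-0.2  0.2  0.2] [ 0.0044 -0.0003  0.0103]
-100.0 [-0.2  0.2  0.2] [0.0063 0.0002 0.0155]
-110.0 [-0.2  0.2  0.2] [0.0082 0.0017 0.0206]
```

```bash
python3 -m jog '[[0,0,0,0.001,-0.001,0.0051,0],[0,0,0,0.0028,-0.0015,0.0103,0],[0,0,0,0.0028,-0.0015,0.0103,0]]'; python3 look.py -100,-110,-120
```

```text
t: 6.73
ee_pos: [0.4735, 0.307, 0.0705]
tcp_rot: [2.101, 1.972, -0.377]
ft_force: [-6.1, -2.8, -1.5]
gripper_width: 0.0162
bar [ 193.87 4677.33] g [-0.0333  0.1109  0.0883] th -89.4 r 0.0333 F [-4.7 -3.1 -3.1] w 0.0161 t 6.7833
-100.0 [-0.2  0.1  0.2] [0.0026 0.0019 0.0053]
-110.0 [-0.2  0.1  0.2] [0.0045 0.0034 0.0104]
-120.0 [-0.2  0.1  0.2] [0.0062 0.0057 0.0151]
```

The bar has started to drop (192.0 at −70°, 193.9 at −89°). I'll go finer now.

```bash
python3 -m jog '[[0,0,0,0.0015,0.0005,0.0053,0],[0,0,0,0.0015,0.0005,0.0053,0]]'; python3 look.py -110;  python3 -m jog '[[0,0,0,0.0018,0.0012,0.0051,0],[0,0,0,0.0018,0.0012,0.0051,0]]'; python3 look.py -120,-130,-140
```

```text
t: 6.95
ee_pos: [0.4741, 0.307, 0.0651]
tcp_rot: [2.101, 1.972, -0.376]
ft_force: [-5.7, -1.4, -2.2]
gripper_width: 0.0162
bar [ 195.03 4754.67] g [-0.0327  0.1109  0.0829] th -98.8 r 0.0331 F [-5.6 -0.6 -3.4] w 0.0166 t 7.0
-110.0 [-0.2  0.1  0.2] [0.0026 0.0028 0.0053]
t: 7.17
ee_pos: [0.4755, 0.3069, 0.0599]
tcp_rot: [2.101, 1.972, -0.376]
ft_force: [-6.5, -2.4, -1.9]
gripper_width: 0.016
bar [ 196.33 4769.33] g [-0.0313  0.1109  0.0776] th -108.4 r 0.033 F [-6.2 -2.2 -4. ] w 0.0159 t 7.2167
-120.0 [-0.2  0.1  0.2] [0.0025 0.0037 0.005 ]
-130.0 [-0.2  0.1  0.2] [0.0041 0.0069 0.0093]
-140.0 [-0.2  0.1  0.2] [0.0054 0.0109 0.013 ]
```

```bash
python3 -m jog '[[0,0,0,0.001,0.0019,0.0027,0],[0,0,0,0.001,0.0019,0.0027,0]]'; python3 look.py -120;  python3 -m jog '[[0,0,0,0.0012,0.002,0.0025,0],[0,0,0,0.0012,0.002,0.0025,0]]'; python3 look.py -120,-130,-140
```

```text
t: 7.38
ee_pos: [0.4767, 0.3069, 0.0572]
tcp_rot: [2.101, 1.972, -0.377]
ft_force: [-7.2, -2.7, -1.4]
gripper_width: 0.0161
bar [ 195.36 4721.  ] g [-0.0301  0.1109  0.0749] th -113.6 r 0.0328 F [-7.1 -2.4 -1.5] w 0.016 t 7.4333
-120.0 [-0.2  0.1  0.2] [0.0016 0.0025 0.0025]
t: 7.6
ee_pos: [0.4784, 0.3067, 0.0543]
tcp_rot: [2.101, 1.972, -0.378]
ft_force: [-8.6, -1.9, -1.8]
gripper_width: 0.0162
bar [ 194.3  4630.67] g [-0.0284  0.1109  0.0719] th -119.6 r 0.0327 F [-7.5 -2.1 -2.6] w 0.0164 t 7.65
-120.0 [-0.3  0.1  0.2] [ 0.0005  0.0008 -0.0003]
-130.0 [-0.3  0.1  0.2] [0.0021 0.004  0.004 ]
-140.0 [-0.3  0.1  0.2] [0.0034 0.008  0.0077]
```

The bar peaks sharply near −108.5° (196.3 px; about 196.5 is expected when fully home) and rises again past it. I'll go back to the peak.

```bash
python3 -m jog '[[0,0,0,-0.0012,-0.002,-0.0027,0],[0,0,0,-0.0022,-0.0039,-0.0053,0],[0,0,0,-0.0022,-0.0039,-0.0053,0],[0,0,0,-0.0022,-0.0039,-0.0053,0]]'; python3 look.py -108.5,-109 pics/s8.png
```

```text
t: 7.98
ee_pos: [0.4754, 0.3069, 0.0605]
tcp_rot: [2.101, 1.972, -0.376]
ft_force: [-6.5, -1.1, -2.7]
gripper_width: 0.0162
bar [ 196.22 4747.67] g [-0.0314  0.1109  0.0781] th -107.5 r 0.033 F [-5.5 -2.3 -1.8] w 0.0163 t 8.0333
-108.5 [-0.2  0.1  0.2] [ 0.0007  0.0012 -0.    ]
-109.0 [-0.2  0.1  0.2] [0.0007 0.0012 0.0002]
```

View pics/s8.png

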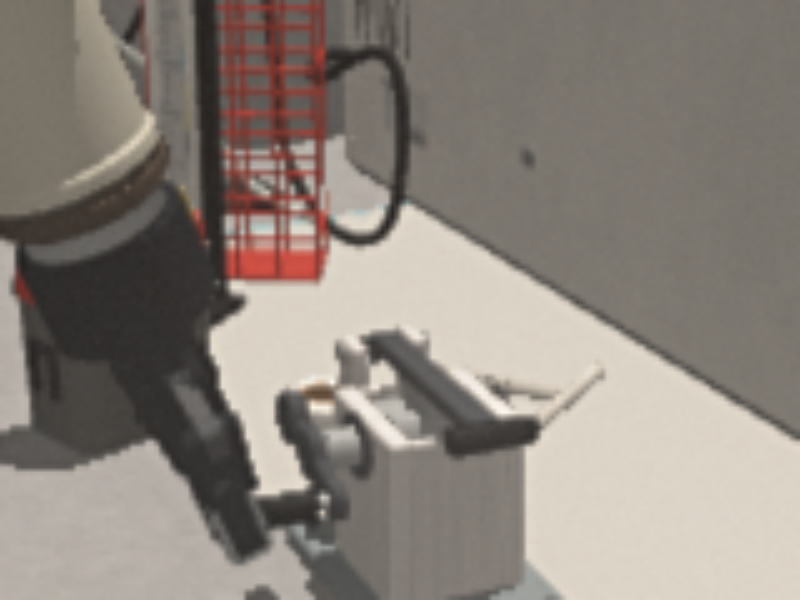

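```bash
python3 -m jog '[[0,0,0,0,-0.0015,0.0005,0],[0,0,0,0,-0.0015,0.0005,0],[0,0,0,0,-0.0015,0.0005,0.3],[0,0,0,0,-0.0015,0.0005,0.6],[0,0,0,0,-0.0015,0.0005,0.6],[0,0,0,0,-0.0015,0.0005,0.6]]'; python3 look.py -108.5 pics/s9.png
```

```text
t: 8.53
ee_pos: [0.4776, 0.3073, 0.0614]
tcp_rot: [2.101, 1.97, -0.367]
ft_force: [0.6, 0.6, -0.2]
gripper_width: 0.0513
bar [ 196.25 4730.67] g [-0.0296  0.1111  0.0789] th -107.2 r 0.0309 F [0.9 0.3 0.1] w 0.051 t 8.5833
-108.5 [ 0.1 -0.1  0.1] [ 0.0007 -0.0008  0.0008]
```

View pics/s9.png

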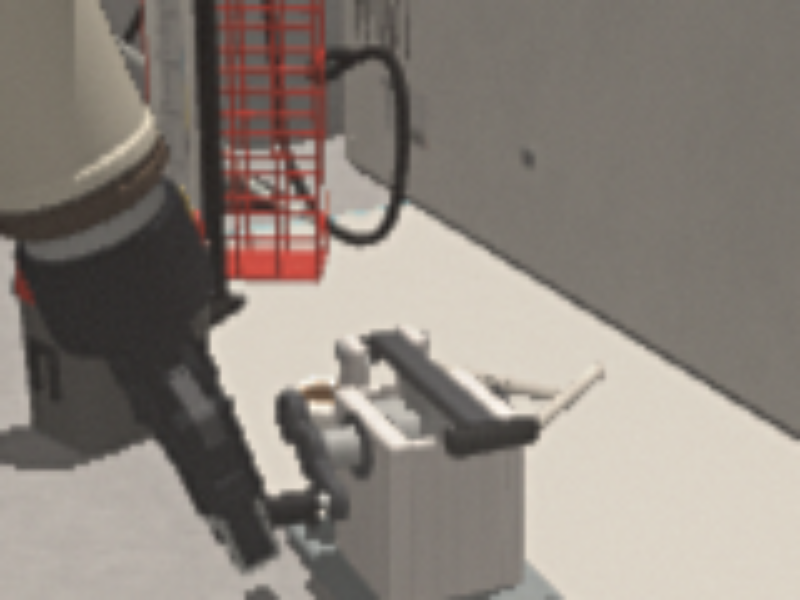

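```bash
python3 -m jog '[[0,0,0,0,0,-0.02,0.6],[0,0,0,0,0,-0.05,0.6],[0,0,0,0,0,-0.085,0.6],[0,0,0,0,0,-0.12,0.6],[0,0,0,0,0,-0.14,0.6],[0,0,0,0,0,-0.14,0.6]]'; python3 look.py -108.5 pics/s10.png; python3 - <<'E'
from rig import viewer
import cv2
c=viewer.read_camera('top')['image'][:,:,::-1]; cv2.imwrite('pics/t10.png',cv2.resize(c[115:265,130:350],(792,540)))
E
```

```text
t: 9.08
ee_pos: [0.4818, 0.3588, 0.1977]
tcp_rot: [2.102, 1.973, -0.355]
ft_force: [0.5, 1.1, 0.9]
gripper_width: 0.0515
bar [ 196.27 4594.67] g [-0.0293  0.1609  0.2128] th -13.2 r 0.1282 F [0.2 0.6 0. ] w 0.0512 t 9.1333
-108.5 [ 0.3 -0.3  0.1] [-0.0012 -0.0018  0.1437]
```

View pics/s10.png

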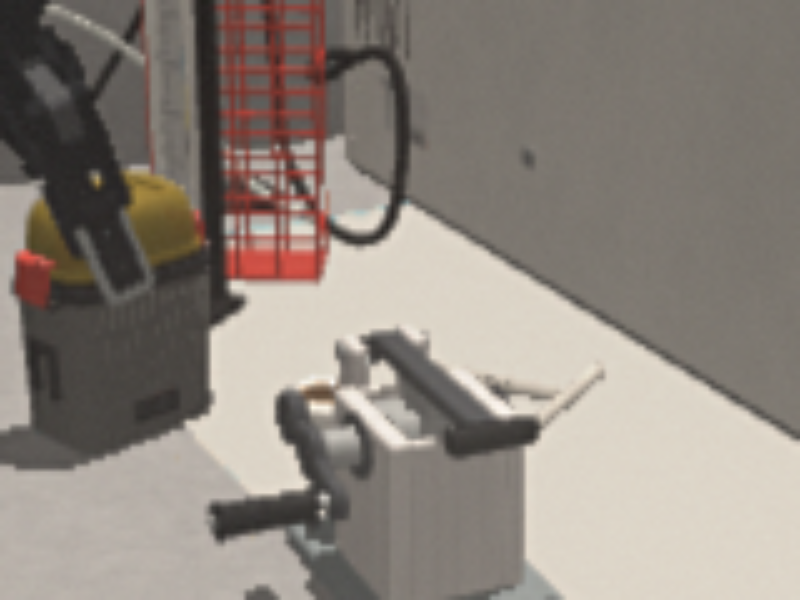

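View pics/t10.png

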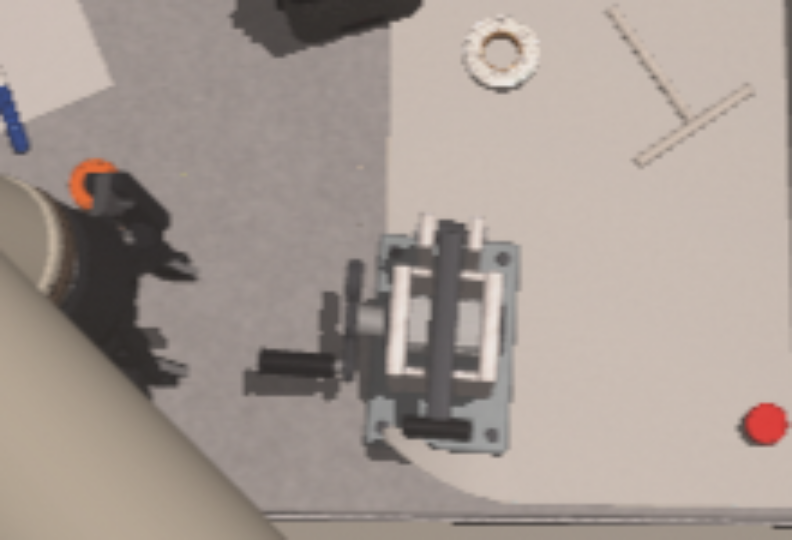

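The hand is clear: handle (265,513) is free and the bar has stayed at 196.27. I'll lift straight up away from the tube (orange cap at (92,182) in the top crop), let it settle and check again.

```bash
python3 -m jog '[[0,0,0,-0.009,0,-0.025,0.6],[0,0,0,-0.02,0,-0.056,0.6],[0,0,0,-0.034,0,-0.094,0.6],[0,0,0,-0.034,0,-0.094,0.6],[0,0,0,-0.034,0,-0.094,0.6],[0,0,0,-0.034,0,-0.094,0.6],[0,0,0,-0.034,0,-0.094,0.6],[0,0,0,-0.034,0,-0.094,0.6]]'; python3 look.py -108.5 pics/s11.png; python3 - <<'E'
from rig import viewer
import cv2
c=viewer.read_camera('top')['image'][:,:,::-1]; cv2.imwrite('pics/t11.png',cv2.resize(c[115:265,130:350],(792,540)))
c=viewer.read_camera('scene')['image'][:,:,::-1]; cv2.imwrite('pics/s12.png',cv2.resize(c,(768,576)))
E
```

```text
t: 9.85
ee_pos: [0.4789, 0.3536, 0.2902]
tcp_rot: [2.1, 1.969, -0.376]
ft_force: [-1.0, -0.2, -0.7]
gripper_width: 0.0514
bar [ 196.23 4684.67] g [-0.031   0.1579  0.308 ] th -8.0 r 0.2222 F [-0.2 -1.2  0. ] w 0.0509 t 9.9
-108.5 [-0.1  0.1  0.1] [0.0357 0.0011 0.2321]
```

View pics/s12.png

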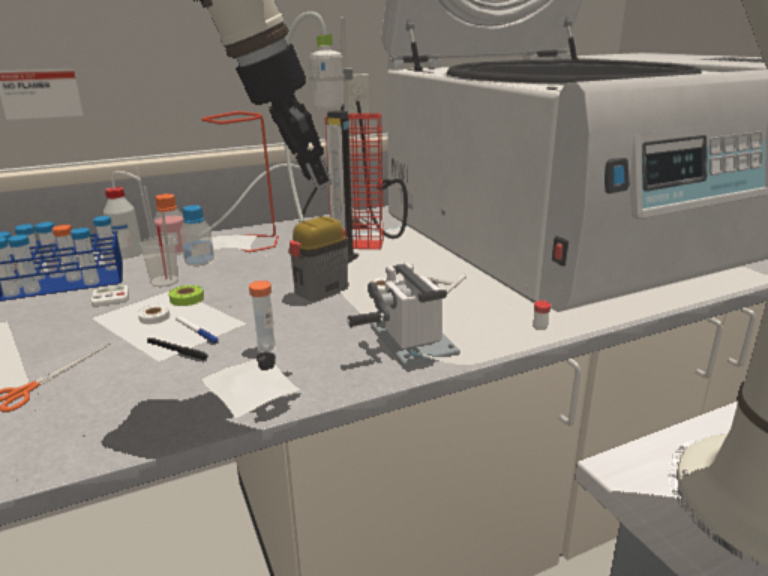

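View pics/t11.png

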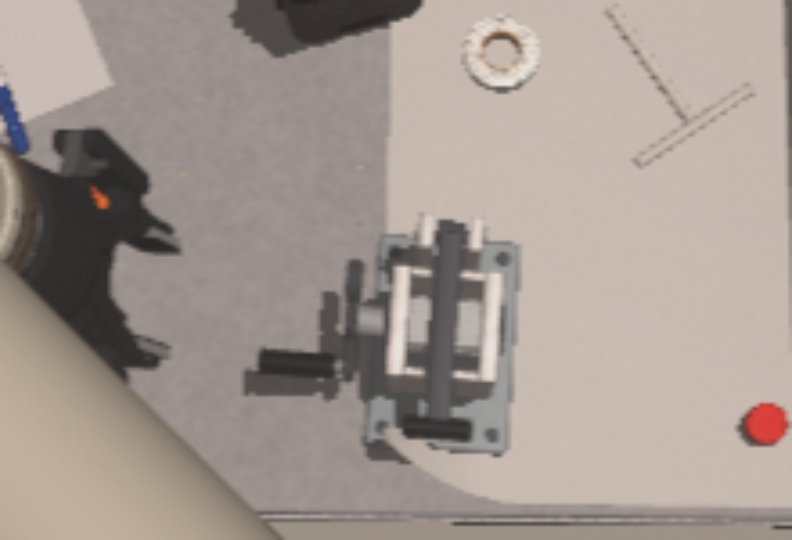

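The pot, stopper and tube sit at the same pixels as at the start: (541,313), (266,360) and (262,317). Handle and bar haven't moved, the bar is at its lowest row and the hand is well clear. Handing in.

```bash
python3 -c "
from rig import robot
print(robot.hand_in())"
```

```text
the job is handed in; nothing more can be done
None
```

The keeper is down and, by camera, home on the upward flat. The crank is released and still, and I handed the job in at about 10 s of the 54 s allowed.

- **What I did:** I pushed the keeper forward past upright and let it fall onto the drum. I then gripped the crank sleeve and turned it from about +51° through the top to −120°, watching the keeper bar in the scene camera. The bar dropped from row 191.8 on the round to 196.3 near −108.5° and rose again beyond that. I went back to the low point, let go and moved clear.
- **Last checks:** The bar read 196.23–196.27 after release and after a further wait. Full home should be about 196.3–196.5, so by the measured slope I put the flat within about 1° of straight up. The foot made no visible correction when I let go.
- **Bystanders and forces:** The pot, stopper and tube look unmoved in the pictures. While turning the crank the wrist force reached about 17 N in the readings I took.
- **What disagreed:** While I held the handle, the hand's measured circle sat about 2–3 mm above the calculated one, so I allowed for that. The bar on the round also read about 2 px higher than the calibration predicts, so I judged it by the change in row rather than the absolute row.

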